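# Tidy the sorting table and open the lens cleaner

## Task

Get the table ready for washing donated glasses: put the two marker pens into the yellow bin and the wine-red glasses case into the blue bin, leaving the other things where they are. Then open the lens cleaner's safety cap: press it down, keep it down while turning it anticlockwise about a quarter turn, lift it off, and finish while still holding the cap in the gripper, level and a few centimetres clear above the open bottle; do not put it down or let go.

Things in the scene. Friction and masses are not known exactly. Their poses are not given: they have to be found in the camera images.
- cap_center (a point): Centre, half-way up, of the red round ribbed safety cap: 54 mm across, 30 mm high, 30 g, loose, seated on the bottle's neck (underside 118 mm, top 148 mm above the table). z up, x along the white bar on its top. Grip it across its diameter at any yaw. It is locked until pressed down 5 mm (7 to 9 mm is good; bottom stop at 11.5 mm); a spring resists with 4 N, rising to 10 N.
- bottle_mouth (a point): Centre of the neck's rim, on the bottle's axis, 131 mm above the table, hidden in the cap. Kept down, the cap turns only anticlockwise seen from above; turned 55 to 125 degrees (aim for 75) it is free: let up, it pops 6 mm above its seat and lifts straight off. Below the cap the neck (32 mm across) is bare for 18 mm. Open, a sprung grey stopper stands 18 mm out of it.
- bottle: White cleaner bottle with a green band, 84 mm across, standing in a steel holder 104 mm across that is bolted to the table (it never moves or turns). Origin: centre of the holder's underside, at table height; z up. While seated, the cap's x axis lies along the bottle's x axis.
- pen_bin: Yellow open bin, outside 200 (own x) x 180 (own y) x 45 mm high, walls and floor 5 mm; fixed to the table, stands to the left or the right and may swap places with the other bin. Origin: centre of its underside; z up.
- case_bin: Blue open bin, outside 200 (own x) x 180 (own y) x 45 mm high, walls and floor 5 mm; fixed to the table, stands to the left or the right and may swap places with the other bin. Origin: centre of its underside; z up.
- pen_green_center (a point): Green marker pen with a dark cap, 135 long (own x) x 20 wide (own y) x 16 mm high, flat-sided, lying flat and loose, 25 g. Site at its centre, 8 mm above its underside.
- pen_orange_center (a point): Orange marker pen with a dark cap, 135 long (own x) x 20 wide (own y) x 16 mm high, flat-sided, lying flat and loose, 25 g. Site at its centre, 8 mm above its underside.
- case_center (a point): Wine-red hard glasses case with a brass seam, 150 long (own x) x 56 wide (own y) x 36 mm high, lying flat and loose, 90 g. Site at its centre, 18 mm above its underside.
- spectacles: Not to be disturbed: folded dark-rimmed spectacles, 130 x 26 x 40 mm; loose. Origin on the underside.
- cup: Not to be disturbed: white cup, 68 mm across, 85 mm high; loose. Origin on the underside.
- lens_box: Not to be disturbed: small white and brown carton, 75 x 75 x 50 mm; loose. Origin on the underside.
- tin: Not to be disturbed: small round aluminium tin, 56 mm across, 45 mm high; loose. Origin on the underside.
- driver: Not to be disturbed: small screwdriver with a blue handle, 150 mm long, lying; loose. Origin on the underside.
There are look-alikes about, which are no part of the job. What is meant by the part that bears cap_center is not black, and is the smaller of those in its own colour.

How it is judged:
On the way, in this order (a step that is already met when the one before it is completed fails the run):
1. both pens lie in the yellow bin and the case in the blue bin, let go (x of pen_green_center in the frame of pen_bin between -0.09 and 0.09 m and y of pen_green_center in the frame of pen_bin between -0.085 and 0.085 m and z of pen_green_center in the frame of pen_bin between 0 and 0.045 m and contact force between the fingers and pen_green below 0.2 N and linear speed of each of pen_green, pen_orange, case below 0.05 m/s and x of pen_orange_center in the frame of pen_bin between -0.09 and 0.09 m and y of pen_orange_center in the frame of pen_bin between -0.085 and 0.085 m and z of pen_orange_center in the frame of pen_bin between 0 and 0.045 m and contact force between the fingers and pen_orange below 0.2 N and x of case_center in the frame of case_bin between -0.09 and 0.09 m and y of case_center in the frame of case_bin between -0.085 and 0.085 m and z of case_center in the frame of case_bin between 0 and 0.045 m and contact force between the fingers and case below 0.2 N), for 0.2 s.
2. the gripper presses the cap down by 3 mm or more (z of cap_center in the frame of bottle below 0.13 m and contact force between the fingers and cap above 1 N), for 0.1 s.
3. the cap, still on the neck, is turned by at least 40 degrees (z of cap_center in the frame of bottle below 0.141 m and angle between the x axis of cap and the x axis of bottle, either way round above 0.7 rad).
At the end, for the whole second after the job is handed in: The fingers hold the cap still, clear of the bottle, its underside 10 to 165 mm above the neck's rim, within 30 mm of the bottle's axis, tilted under 17 degrees; pens in the yellow bin, case in the blue bin (centres inside the walls, below the rims), released, at rest (all of step 1 and contact force between the fingers and cap above 1 N and contact force between bottle and cap below 0.1 N and z of cap_center in the frame of bottle_mouth between 0.025 and 0.18 m and horizontal distance between cap_center and bottle_mouth below 0.03 m and angle between cap_center's own z axis and vertical below 0.3 rad and linear speed of cap below 0.05 m/s); the arm keeps its last pose, push and grip.
It fails at once if the spectacles is moved by more than 30 mm (distance of spectacles from where it was at the start of the episode above 0.03 m).
It fails at once if the cup is moved by more than 30 mm (distance of cup from where it was at the start of the episode above 0.03 m).
It fails at once if the lens_box is moved by more than 30 mm (distance of lens_box from where it was at the start of the episode above 0.03 m).
It fails at once if the tin is moved by more than 30 mm (distance of tin from where it was at the start of the episode above 0.03 m).
It fails at once if the driver is moved by more than 30 mm (distance of driver from where it was at the start of the episode above 0.03 m).
It also fails if it takes over 72 s, if anything falls off the work surface, if the arm or the gripper's body presses on something with over 40 N, if the wrist force passes 120 N, or if a joint passes its speed limit or range.

## Robot

A 7-joint arm with a two-finger parallel gripper is mounted at the origin on the work surface. World frame = base frame: x ahead of the robot, y to its left, z up, the work surface at z = 0. Lengths are in m, angles in rad, forces in N, time in s.
With the tool pointing down it reaches from about 0.425 to 1.025 m from the base axis. Payload 9.4 kg.
Tool frame: the origin (TCP) lies midway between the tips of the shut fingers; the grasp point (between the pads) lies 19 mm behind it; x points along the fingers, y is the direction in which the jaws open and shut, and the axes are right-handed (so a half turn about x gives the same grasp; the last joint's range is limited). The gripper opens to 93 mm and grips with 3 to 60 N. Pads are 15 mm wide; open, the fingers measure 128 mm over their backs; the gripper's body (75 mm by 188 mm) begins 65 mm behind the grasp point.
Start: joints at [-1.399, 0.599, -0.003, 1.599, 0.002, 0.943, -0.08], TCP at [0.179, 0.703, 0.219] pointing down, gripper open.
Joint ranges: [-2.57, 2.57], [-0.35, 1.97], [-1.29, 1.29], [0.11, 2.56], [-1.05, 4.19], [0.11, 1.86], [-2.63, 2.63]. Speed limits (rad/s): [2.22, 2.22, 3.01, 3.01, 3.14, 3.14, 3.14].

## Interface

Orientations are given as a unit quaternion [w, x, y, z].
In Python, from bench import env gives the robot as it stands.
- The arm moves only by the shell command python3 -m jog 'ROWS' [FORCE]. ROWS is JSON, a list of rows, each an object with "grip": the closure, from 0 (fully open) to 1 (shut); "travel": the shift along the tool's x, y, z in cm, a list of three; "dr": the turn, a rotation vector about the tool's x, y, z in rad, a list of three. In form: [{"grip": grip, "travel": [dx, dy, dz], "dr": [ax, ay, az]}, ...]. A call has exactly 8 rows; each row is the pose to reach, as a shift and turn from the pose commanded when the call began, along the tool's axes at that moment; what a row does not reach only later rows make up. A row lasts 1/12 s, in which the tool goes at most 41.7 mm and 7.16 degrees, less where a joint would pass 70% of its speed; a pose out of reach is approached as far as the arm can. A call with a gripper value outside its range is refused whole. The fingers move at their own pace and stop on an object; FORCE is the grip in N (left out, the last holds). Time passes only in rows, so rows that repeat a pose let the fingers close, or fill a call up. It gives the time, the measured TCP pose, the force and the opening at its end, in the units of the state.
- env.state(): the state, without advancing time (a new reading comes with each control period).
- env.read_camera(name): name is "scene" or "top"; returns a dict with "image" (480x640x3 uint8, blue, green, red), "camera_matrix" (3x3 intrinsics, pixels), "k1" (the pictures are not rectified: a ray, as slopes to the right and down, at radius r is drawn at 1 + k1 r^2 times it, then the intrinsics apply), "xyz" and "rotation" of the camera in the world. Camera axes: x right, y up, looking along -z (the intrinsics and any distortion apply to the point x, -y, -z); pixel columns grow to the right and rows downward; lengths in m; the calibration is good to about 2 mm. A picture is of the moment at which its call begins. There is no depth.
- env.hand_in(): hands the job in, once; it reports no verdict.
The state is a dict: "time_s": time; "joint_pos": joint angles; "qd": joint speeds; "effort": joint torques, N m; "tool_pos": TCP position; "tool_rot": TCP orientation; "wrist_force": force on the tool from outside, world axes, zero at the start; "torque": the same for the moment, N m; "grip_width": finger opening in m.
Only numpy, scipy, OpenCV 4.12 (cv2) and the standard library are available. Lean on these libraries where they do the work, as an engineer would, in place of code of your own. Each camera call takes 0.05 s, during which the arm holds its last target. There are 200 camera calls.

## Working session

There is one attempt and no reset: what is moved stays moved. The work goes in short steps, Python scripts to look and compute and a shell command to move; the robot and the scene stay as the last step left them, time stands still between calls to the robot, and variables do not carry over. Pictures are saved under pics/ and viewed, about 8 in all and at most 12, crops included, and the job is handed in when it is done.

```bash
mkdir -p pics; ls
python3 - <<'E'
from bench import env
import cv2
for n in("scene","top"):
    c=env.read_camera(n);cv2.imwrite(f"pics/{n}0.png",c["image"]);print(n,c["camera_matrix"],c["k1"],c["xyz"],c["rotation"])
print(env.state())
E
```

```text
pics
scene [[465.3356073    0.         312.76116733]
 [  0.         465.3356073  240.70977569]
 [  0.           0.           1.        ]] -0.08240655607985646 [1.10760671 0.62366136 0.74784626] [0.29496137 0.14947048 0.41058656 0.84974999]
top [[568.93016227   0.         312.14804182]
 [  0.         568.93016227 239.68565117]
 [  0.           0.           1.        ]] -0.08143937777067885 [0.33309528 0.01872372 1.33560702] [ 0.70391763  0.05767472 -0.07893826 -0.7035214 ]
{'time_s': 0.1, 'joint_pos': array([-1.39872953,  0.60004086, -0.00252702,  1.60006866,  0.00178191,
        0.9429142 , -0.0797836 ]), 'qd': array([ 0.00143647, -0.00175787, -0.00049757, -0.00179572,  0.00076218,
       -0.00089365,  0.00179945]), 'effort': array([ 5.66057424e-03, -7.66554880e+01,  1.50228001e+00, -2.52937156e+01,
       -5.22754085e-02,  1.35790664e-02,  6.23092797e-05]), 'tool_pos': array([0.17840987, 0.70223659, 0.21784294]), 'tool_rot': array([ 0.70162827,  0.08720301,  0.70166368, -0.08821277]), 'wrist_force': array([-0.36056993, -0.41590122,  0.39279897]), 'torque': array([-0.01537067, -0.0227072 ,  0.00792248]), 'grip_width': 0.09288431402857783}
```

View pics/top0.png

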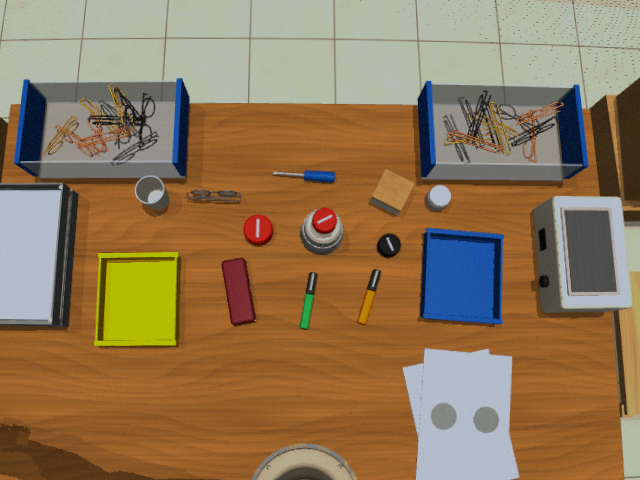

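View pics/scene0.png

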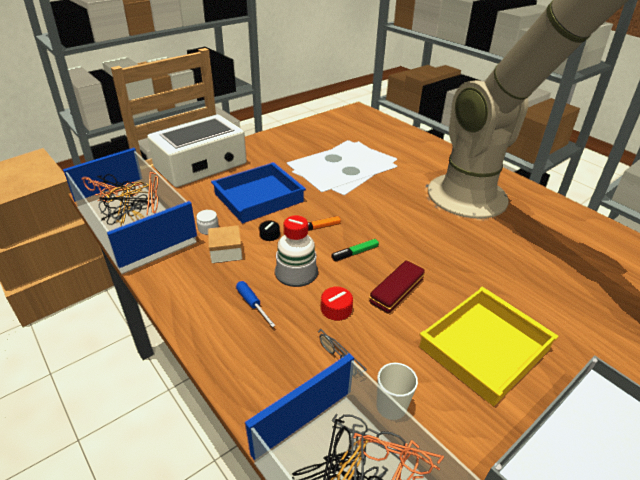

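The top view shows the yellow bin at left (138,300) and the blue bin at right (462,276). The case is at (238,291), the green pen at (308,300) and the orange pen at (370,296). The bottle's cap is at (323,220); the larger red cap at (258,229) and the black one at (389,244) are decoys.

```bash
cat > h.py <<'E'
import numpy as np,cv2
from scipy.spatial.transform import Rotation as R
def Q(q): return R.from_quat(np.roll(q,-1))
def ray(c,p):
    d=np.array([c["k1"],0,0,0,0],float)
    # radial model on slopes: same as OpenCV
    u=cv2.undistortPoints(np.array([[p]],float),np.array(c["camera_matrix"]),d)[0,0]
    return np.array(c["xyz"]),Q(c["rotation"]).apply([u[0],-u[1],-1])
def onz(c,p,z):
    o,v=ray(c,p); return o+v*(z-o[2])/v[2]
def mask(c,lo,hi,box=None):
    h=cv2.cvtColor(c["image"],cv2.COLOR_BGR2HSV); m=cv2.inRange(h,lo,hi)
    if box: k=np.zeros_like(m); x0,y0,x1,y1=box; k[y0:y1,x0:x1]=255; m&=k
    return m
def big(m): 
    cs,_=cv2.findContours(m,cv2.RETR_EXTERNAL,cv2.CHAIN_APPROX_NONE); return max(cs,key=cv2.contourArea)
def rectw(c,m,z):
    P=np.array([onz(c,p,z)[:2] for p in big(m)[:,0].astype(float)]).astype(np.float32)
    (x,y),(w,h),a=cv2.minAreaRect(P)
    if w<h: w,h,a=h,w,a+90
    return np.round([x,y,w,h,(a+90)%180-90],4)
def tool(s):
    r=Q(s["tool_rot"]).as_matrix(); return np.array(s["tool_pos"]),r
def goto(s,xyz,ang):
    """travel (cm) and dr in present tool axes to reach TCP xyz, tool down, jaw axis (y) at world angle ang deg (mod 180)"""
    p,r=tool(s); best=None
    for a in(ang,ang+180):
        a=np.radians(a); y=np.array([np.cos(a),np.sin(a),0]); x=np.array([0,0,-1.]); T=np.c_[x,y,np.cross(x,y)]
        d=R.from_matrix(r.T@T).as_rotvec()
        if best is None or np.linalg.norm(d)<np.linalg.norm(best): best=d
    return np.round(r.T@(np.array(xyz)-p)*100,2),np.round(best,3)
E
python3 - <<'E'
from bench import env
from h import *
t=env.read_camera("top")
h=cv2.cvtColor(t["image"],cv2.COLOR_BGR2HSV)
for p in[(138,300),(462,276),(238,291),(308,312),(368,308),(323,213),(312,282),(376,276)]:print(p,h[p[1],p[0]])
print("yel",rectw(t,mask(t,(22,150,90),(35,255,255),(80,230,200,370)),.045))
print("blu",rectw(t,mask(t,(100,120,50),(125,255,255),(405,215,520,340)),.045))
mc=mask(t,(0,80,30),(8,255,160),(215,250,265,330))|mask(t,(165,80,30),(180,255,160),(215,250,265,330))
print("case",rectw(t,mc,.036))
def pen(box,lo,hi):
    m=mask(t,lo,hi,box)|mask(t,(0,0,0),(180,255,60),box)
    m=cv2.morphologyEx(m,cv2.MORPH_CLOSE,np.ones((5,5))); return rectw(t,m,.016)
print("green",pen((290,262,325,338),(45,100,60),(80,255,255)))
print("orange",pen((350,260,390,332),(12,190,190),(20,255,255)), rectw(t,mask(t,(10,190,190),(20,255,255),(350,260,390,332)),.016))
sc=env.read_camera("scene")
mr=lambda c,b: mask(c,(0,150,100),(6,255,255),b)|mask(c,(174,150,100),(180,255,255),b)
m=mr(t,(305,200,345,236)); e=cv2.minEnclosingCircle(big(m)); print(e, onz(t,e[0],.148))
wm=cv2.bitwise_and(mask(t,(0,0,150),(180,70,255)),cv2.fillPoly(np.zeros_like(m),[big(m)],255))
print("bar",rectw(t,wm,.148))
m2=mr(sc,(275,205,320,245)); b=cv2.boundingRect(big(m2)); print(b)
# two-view: centre of cap
o1,v1=ray(t,e[0]);o2,v2=ray(sc,(b[0]+b[2]/2,b[1]+b[3]/2))
k=np.linalg.lstsq(np.c_[v1,-v2],o2-o1,rcond=None)[0];print(o1+k[0]*v1,o2+k[1]*v2)
E
```

```text
(138, 300) [ 31 255 190]
(462, 276) [108 211 167]
(238, 291) [178 166 123]
(308, 312) [ 66 196 163]
(368, 308) [ 20 255 182]
(323, 213) [  2 221 185]
(312, 282) [ 98  13 158]
(376, 276) [ 80  10 153]
yel [0.4498 0.3785 0.2118 0.1854 0.9356]
blu [ 0.5036 -0.369   0.211   0.1888 -4.8258]
case [ 0.4683  0.1493  0.1504  0.0554 10.6792]
green [ 0.4479 -0.0115  0.1296  0.0187 -9.5943]Traceback (most recent call last):
  File "<stdin>", line 14, in <module>
  File "h.py", line 18, in rectw
    P=np.array([onz(c,p,z)[:2] for p in big(m)[:,0].astype(float)]).astype(np.float32)
                                        ~~~^^^
  File "h.py", line 16, in big
    cs,_=cv2.findContours(m,cv2.RETR_EXTERNAL,cv2.CHAIN_APPROX_NONE); return max(cs,key=cv2.contourArea)
                                                                             ~~~^^^^^^^^^^^^^^^^^^^^^^^^
ValueError: max() iterable argument is empty
```

Run:
```python
from bench import env
from h import *
t=env.read_camera("top");sc=env.read_camera("scene")
h=cv2.cvtColor(t["image"],cv2.COLOR_BGR2HSV);print(h[310,345],h[300,330])
box=(350,260,390,332)
m=mask(t,(17,235,140),(25,255,255),box)|mask(t,(0,0,0),(180,255,60),box)
print("orange",rectw(t,cv2.morphologyEx(m,cv2.MORPH_CLOSE,np.ones((5,5))),.016),rectw(t,mask(t,(17,235,140),(25,255,255),box),.016))
mr=lambda c,b: mask(c,(0,150,100),(6,255,255),b)|mask(c,(174,150,100),(180,255,255),b)
m=mr(t,(305,200,345,236)); e=cv2.minEnclosingCircle(big(m)); print(e, onz(t,e[0],.148))
wm=cv2.bitwise_and(mask(t,(0,0,150),(180,70,255)),cv2.fillPoly(np.zeros_like(m),[big(m)],255))
print("bar",rectw(t,wm,.148))
b=cv2.boundingRect(big(mr(sc,(275,205,320,245)))); print(b)
o1,v1=ray(t,e[0]);o2,v2=ray(sc,(b[0]+b[2]/2,b[1]+b[3]/2))
k=np.linalg.lstsq(np.c_[v1,-v2],o2-o1,rcond=None)[0];print(o1+k[0]*v1,o2+k[1]*v2)
s=env.state();print(s["tool_pos"])
print("green pen",goto(s,(.448,-.0115,.12),80.4),"case",goto(s,(.468,.149,.12),100.7))
```

```text
[ 15 183 166] [ 15 187 153]
orange [  0.4591  -0.1535   0.1262   0.0188 -17.4611] [ 4.35200e-01 -1.47000e-01  7.67000e-02  1.66000e-02 -1.81419e+01]
((324.1263732910156, 219.54396057128906), 12.372697830200195) [ 0.61001193 -0.04324992  0.148     ]
bar [ 6.12300e-01 -4.41000e-02  3.20000e-02  4.90000e-03 -6.27258e+01]
(284, 215, 24, 25)
[ 0.6136893  -0.04407291  0.13222894] [ 0.61308693 -0.04346759  0.1320569 ]
[0.17846399 0.70249295 0.21822849]
green pen (array([  9.87, -62.56,  43.7 ]), array([-0.081,  0.   ,  0.001])) case (array([  9.86, -46.51,  41.69]), array([-0.435, -0.   ,  0.001]))
```

Heights and sizes agree with what was given: cap centre (0.613,-0.044) at z≈0.132, bins 200x180, case 150x55. The case goes first.

```bash
cat > g.py <<'E'
import sys
from bench import env
from h import *
s=env.state(); p,r=tool(s); a=np.degrees(np.arctan2(r[1,1],r[0,1]))
print(np.round(s["time_s"],2),"tcp",np.round(p,4),"jaw",round(a,1),"F",np.round(s["wrist_force"],1),"w",round(s["grip_width"],4),"tilt",np.round(r[:2,0],4))
for w in sys.argv[1:]:
    v=[float(k) for k in w.split(",")]; print(w,*goto(s,v[:3],v[3]))
E
python3 -m jog '[{"grip":0,"travel":[6.8,-46.5,41.7],"dr":[-0.435,0,0]},{"grip":0,"travel":[6.8,-46.5,41.7],"dr":[-0.435,0,0]},{"grip":0,"travel":[6.8,-46.5,41.7],"dr":[-0.435,0,0]},{"grip":0,"travel":[6.8,-46.5,41.7],"dr":[-0.435,0,0]},{"grip":0,"travel":[6.8,-46.5,41.7],"dr":[-0.435,0,0]},{"grip":0,"travel":[6.8,-46.5,41.7],"dr":[-0.435,0,0]},{"grip":0,"travel":[6.8,-46.5,41.7],"dr":[-0.435,0,0]},{"grip":0,"travel":[6.8,-46.5,41.7],"dr":[-0.435,0,0]}]' 20
python3 g.py .468,.149,.12,100.7
```

```text
time_s: 0.92
tool_pos: [0.3329, 0.4072, 0.1825]
tool_rot: [0.704, -0.066, 0.704, 0.066]
wrist_force: [0.7, -0.3, -0.1]
grip_width: 0.0927
0.92 tcp [0.3329 0.4072 0.1825] jaw 100.7 F [ 0.7 -0.3 -0.1] w 0.0927 tilt [0.0003 0.0003]
.468,.149,.12,100.7 [  6.25 -27.88   8.49] [-0.  0. -0.]
```

```bash
python3 -m jog '[{"grip":0,"travel":[6,-27.9,8.5],"dr":[0,0,0]},{"grip":0,"travel":[6,-27.9,8.5],"dr":[0,0,0]},{"grip":0,"travel":[6,-27.9,8.5],"dr":[0,0,0]},{"grip":0,"travel":[6,-27.9,8.5],"dr":[0,0,0]},{"grip":0,"travel":[6,-27.9,8.5],"dr":[0,0,0]},{"grip":0,"travel":[6,-27.9,8.5],"dr":[0,0,0]},{"grip":0,"travel":[6,-27.9,8.5],"dr":[0,0,0]},{"grip":0,"travel":[6,-27.9,8.5],"dr":[0,0,0]}]'
python3 g.py .468,.149,.006,100.7
```

```text
time_s: 1.58
tool_pos: [0.4696, 0.1435, 0.1215]
tool_rot: [0.704, -0.064, 0.705, 0.062]
wrist_force: [-0.2, -0.2, -0.3]
grip_width: 0.093
1.58 tcp [0.4696 0.1435 0.1215] jaw 100.2 F [-0.2 -0.2 -0.3] w 0.093 tilt [-0.0004 -0.0032]
.468,.149,.006,100.7 [11.55  0.61 -0.05] [-0.009 -0.001  0.003]
```

```bash
python3 -m jog '[{"grip":0,"travel":[4,0.6,0],"dr":[0,0,0]},{"grip":0,"travel":[8,0.6,0],"dr":[0,0,0]},{"grip":0,"travel":[11.5,0.6,0],"dr":[0,0,0]},{"grip":0,"travel":[11.5,0.6,0],"dr":[0,0,0]},{"grip":0.6,"travel":[11.5,0.6,0],"dr":[0,0,0]},{"grip":0.6,"travel":[11.5,0.6,0],"dr":[0,0,0]},{"grip":0.6,"travel":[11.5,0.6,0],"dr":[0,0,0]},{"grip":0.6,"travel":[11.5,0.6,0],"dr":[0,0,0]}]' 20
python3 g.py .468,.149,.19,100.7 .5036,-.369,.19,85.2
```

```text
time_s: 2.25
tool_pos: [0.467, 0.1569, 0.0089]
tool_rot: [0.705, -0.065, 0.703, 0.066]
wrist_force: [0.1, -0.4, -0.3]
grip_width: 0.0707
2.25 tcp [0.467  0.1569 0.0089] jaw 100.7 F [ 0.1 -0.4 -0.3] w 0.0707 tilt [0.0022 0.0009]
.468,.149,.19,100.7 [-18.11  -0.78  -0.  ] [-0.001  0.002 -0.001]
.5036,-.369,.19,85.2 [-18.15 -52.35  -6.09] [ 0.27   0.002 -0.001]
```

```bash
python3 -m jog '[{"grip":0.6,"travel":[0,-0.5,0],"dr":[0,0,0]},{"grip":0.6,"travel":[0,-0.5,0],"dr":[0,0,0]},{"grip":0.6,"travel":[0,-0.5,0],"dr":[0,0,0]},{"grip":0.6,"travel":[0,-0.5,0],"dr":[0,0,0]},{"grip":0.6,"travel":[-4,-0.5,0],"dr":[0,0,0]},{"grip":0.6,"travel":[-8,-0.5,0],"dr":[0,0,0]},{"grip":0.6,"travel":[-12,-0.5,0],"dr":[0,0,0]},{"grip":0.6,"travel":[-16,-0.5,0],"dr":[0,0,0]}]' 20
python3 g.py .5036,-.369,.19,85.2
```

```text
time_s: 2.92
tool_pos: [0.4665, 0.1512, 0.1694]
tool_rot: [0.704, -0.066, 0.704, 0.066]
wrist_force: [1.4, -0.2, -1.5]
grip_width: 0.0556
2.92 tcp [0.4665 0.1512 0.1694] jaw 100.7 F [ 1.4 -0.2 -1.5] w 0.0556 tilt [-0.0008 -0.0003]
.5036,-.369,.19,85.2 [ -2.05 -51.81  -5.98] [ 0.27  -0.001  0.   ]
```

```bash
python3 -m jog '[{"grip":0.6,"travel":[-2,-51.8,-6],"dr":[0.27,0,0]},{"grip":0.6,"travel":[-2,-51.8,-6],"dr":[0.27,0,0]},{"grip":0.6,"travel":[-2,-51.8,-6],"dr":[0.27,0,0]},{"grip":0.6,"travel":[-2,-51.8,-6],"dr":[0.27,0,0]},{"grip":0.6,"travel":[-2,-51.8,-6],"dr":[0.27,0,0]},{"grip":0.6,"travel":[-2,-51.8,-6],"dr":[0.27,0,0]},{"grip":0.6,"travel":[-2,-51.8,-6],"dr":[0.27,0,0]},{"grip":0.6,"travel":[-2,-51.8,-6],"dr":[0.27,0,0]}]' 
python3 g.py .5036,-.369,.14,85.2
```

```text
time_s: 3.58
tool_pos: [0.4902, -0.1828, 0.1808]
tool_rot: [0.707, 0.03, 0.706, -0.03]
wrist_force: [1.5, -0.2, -1.0]
grip_width: 0.0558
3.58 tcp [ 0.4902 -0.1828  0.1808] jaw 85.2 F [ 1.5 -0.2 -1. ] w 0.0558 tilt [ 0.0004 -0.0001]
.5036,-.369,.14,85.2 [  4.08 -18.44   2.9 ] [-0.  0.  0.]
```

```bash
python3 -m jog '[{"grip":0.6,"travel":[4,-18.4,2.9],"dr":[0,0,0]},{"grip":0.6,"travel":[4,-18.4,2.9],"dr":[0,0,0]},{"grip":0.6,"travel":[4,-18.4,2.9],"dr":[0,0,0]},{"grip":0.6,"travel":[4,-18.4,2.9],"dr":[0,0,0]},{"grip":0.6,"travel":[4,-18.4,2.9],"dr":[0,0,0]},{"grip":0.6,"travel":[4,-18.4,2.9],"dr":[0,0,0]},{"grip":0.6,"travel":[4,-18.4,2.9],"dr":[0,0,0]},{"grip":0.6,"travel":[4,-18.4,2.9],"dr":[0,0,0]}]' 
python3 g.py .5036,-.369,.017,85.2
```

```text
time_s: 4.25
tool_pos: [0.5041, -0.3653, 0.1403]
tool_rot: [0.706, 0.03, 0.707, -0.029]
wrist_force: [-0.0, 0.0, -0.5]
grip_width: 0.0559
4.25 tcp [ 0.5041 -0.3653  0.1403] jaw 85.2 F [-0.   0.  -0.5] w 0.0559 tilt [-0.0003  0.001 ]
.5036,-.369,.017,85.2 [ 1.233e+01 -3.800e-01 -1.000e-02] [ 0.    -0.    -0.001]
```

```bash
python3 -m jog '[{"grip":0.6,"travel":[4,-0.4,0],"dr":[0,0,0]},{"grip":0.6,"travel":[8,-0.4,0],"dr":[0,0,0]},{"grip":0.6,"travel":[11,-0.4,0],"dr":[0,0,0]},{"grip":0.6,"travel":[12.3,-0.4,0],"dr":[0,0,0]},{"grip":0.6,"travel":[12.3,-0.4,0],"dr":[0,0,0]},{"grip":0.15,"travel":[12.3,-0.4,0],"dr":[0,0,0]},{"grip":0.15,"travel":[12.3,-0.4,0],"dr":[0,0,0]},{"grip":0.15,"travel":[12.3,-0.4,0],"dr":[0,0,0]}]' 
python3 g.py
```

```text
time_s: 4.92
tool_pos: [0.5051, -0.3708, 0.0195]
tool_rot: [0.707, 0.029, 0.706, -0.03]
wrist_force: [-0.3, -1.0, 0.2]
grip_width: 0.0712
4.92 tcp [ 0.5051 -0.3708  0.0195] jaw 85.2 F [-0.3 -1.   0.2] w 0.0712 tilt [ 0.0026 -0.0016]
```

```bash
python3 -m jog '[{"grip":0.15,"travel":[0,0,0],"dr":[0,0,0]},{"grip":0.15,"travel":[-4,0,0],"dr":[0,0,0]},{"grip":0.15,"travel":[-8,0,0],"dr":[0,0,0]},{"grip":0.15,"travel":[-12,0,0],"dr":[0,0,0]},{"grip":0.15,"travel":[-16,0,0],"dr":[0,0,0]},{"grip":0.3,"travel":[-16,0,0],"dr":[0,0,0]},{"grip":0.3,"travel":[-16,0,0],"dr":[0,0,0]},{"grip":0.3,"travel":[-16,0,0],"dr":[0,0,0]}]' 
python3 g.py .4591,-.1535,.11,72.5
```

```text
time_s: 5.58
tool_pos: [0.5037, -0.3704, 0.1779]
tool_rot: [0.707, 0.029, 0.706, -0.03]
wrist_force: [-0.6, 0.2, -0.2]
grip_width: 0.0667
5.58 tcp [ 0.5037 -0.3704  0.1779] jaw 85.2 F [-0.6  0.2 -0.2] w 0.0667 tilt [ 0.0009 -0.0006]
.4591,-.1535,.11,72.5 [ 6.77 21.24 -6.27] [0.221 0.001 0.   ]
```

```bash
python3 -m jog '[{"grip":0.3,"travel":[6.8,21.2,-6.3],"dr":[0.22,0,0]},{"grip":0.3,"travel":[6.8,21.2,-6.3],"dr":[0.22,0,0]},{"grip":0.3,"travel":[6.8,21.2,-6.3],"dr":[0.22,0,0]},{"grip":0.3,"travel":[6.8,21.2,-6.3],"dr":[0.22,0,0]},{"grip":0.3,"travel":[6.8,21.2,-6.3],"dr":[0.22,0,0]},{"grip":0.3,"travel":[6.8,21.2,-6.3],"dr":[0.22,0,0]},{"grip":0.3,"travel":[6.8,21.2,-6.3],"dr":[0.22,0,0]},{"grip":0.3,"travel":[6.8,21.2,-6.3],"dr":[0.22,0,0]}]' 
python3 g.py .4591,-.1535,.004,72.5
```

```text
time_s: 6.25
tool_pos: [0.4579, -0.1524, 0.108]
tool_rot: [0.698, 0.106, 0.7, -0.106]
wrist_force: [0.4, -0.8, -0.2]
grip_width: 0.0653
6.25 tcp [ 0.4579 -0.1524  0.108 ] jaw 72.8 F [ 0.4 -0.8 -0.2] w 0.0653 tilt [-0.0033  0.0008]
.4591,-.1535,.004,72.5 [10.4  -0.07  0.19] [ 0.005 -0.003  0.   ]
```

```bash
python3 -m jog '[{"grip":0.3,"travel":[4,0,0],"dr":[0,0,0]},{"grip":0.3,"travel":[8,0,0],"dr":[0,0,0]},{"grip":0.3,"travel":[10.2,0,0],"dr":[0,0,0]},{"grip":0.3,"travel":[10.3,0,0],"dr":[0,0,0]},{"grip":0.95,"travel":[10.3,0,0],"dr":[0,0,0]},{"grip":0.95,"travel":[10.3,0,0],"dr":[0,0,0]},{"grip":0.95,"travel":[10.3,0,0],"dr":[0,0,0]},{"grip":0.95,"travel":[10.3,0,0],"dr":[0,0,0]}]' 20
python3 g.py
```

```text
time_s: 6.92
tool_pos: [0.4597, -0.1544, 0.0078]
tool_rot: [0.7, 0.107, 0.698, -0.107]
wrist_force: [0.3, -1.2, 0.3]
grip_width: 0.043
6.92 tcp [ 0.4597 -0.1544  0.0078] jaw 72.6 F [ 0.3 -1.2  0.3] w 0.043 tilt [ 0.0025 -0.0007]
```

```bash
python3 -m jog '[{"grip":0.95,"travel":[0,0,0],"dr":[0,0,0]},{"grip":0.95,"travel":[0,0,0],"dr":[0,0,0]},{"grip":0.95,"travel":[0,0,0],"dr":[0,0,0]},{"grip":0.95,"travel":[0,0,0],"dr":[0,0,0]},{"grip":0.95,"travel":[-4,0,0],"dr":[0,0,0]},{"grip":0.95,"travel":[-8,0,0],"dr":[0,0,0]},{"grip":0.95,"travel":[-11,0,0],"dr":[0,0,0]},{"grip":0.95,"travel":[-11,0,0],"dr":[0,0,0]}]' 20
python3 g.py .45,.342,.12,90.9
```

```text
time_s: 7.58
tool_pos: [0.4609, -0.1545, 0.121]
tool_rot: [0.701, 0.107, 0.697, -0.107]
wrist_force: [1.0, -1.0, 0.1]
grip_width: 0.0197
7.58 tcp [ 0.4609 -0.1545  0.121 ] jaw 72.6 F [ 1.  -1.   0.1] w 0.0197 tilt [ 0.0065 -0.0016]
.45,.342,.12,90.9 [ 1.000e-02  4.705e+01 -1.591e+01] [-0.32   0.007  0.001]
```

```bash
python3 -m jog '[{"grip":0.95,"travel":[0,47,-15.9],"dr":[-0.32,0,0]},{"grip":0.95,"travel":[0,47,-15.9],"dr":[-0.32,0,0]},{"grip":0.95,"travel":[0,47,-15.9],"dr":[-0.32,0,0]},{"grip":0.95,"travel":[0,47,-15.9],"dr":[-0.32,0,0]},{"grip":0.95,"travel":[0,47,-15.9],"dr":[-0.32,0,0]},{"grip":0.95,"travel":[0,47,-15.9],"dr":[-0.32,0,0]},{"grip":0.95,"travel":[0,47,-15.9],"dr":[-0.32,0,0]},{"grip":0.95,"travel":[0,47,-15.9],"dr":[-0.32,0,0]}]' 
python3 g.py .45,.342,.12,90.9
```

```text
time_s: 8.25
tool_pos: [0.4507, 0.1814, 0.116]
tool_rot: [0.707, -0.006, 0.707, 0.006]
wrist_force: [0.8, -0.3, -0.4]
grip_width: 0.0198
8.25 tcp [0.4507 0.1814 0.116 ] jaw 90.9 F [ 0.8 -0.3 -0.4] w 0.0198 tilt [-0.0004 -0.0003]
.45,.342,.12,90.9 [-0.41 16.06  0.19] [ 0.001 -0.     0.   ]
```

```bash
python3 -m jog '[{"grip":0.95,"travel":[0,16,0.2],"dr":[0,0,0]},{"grip":0.95,"travel":[0,16,0.2],"dr":[0,0,0]},{"grip":0.95,"travel":[0,16,0.2],"dr":[0,0,0]},{"grip":0.95,"travel":[0,16,0.2],"dr":[0,0,0]},{"grip":0.95,"travel":[2,16,0.2],"dr":[0,0,0]},{"grip":0.95,"travel":[6,16,0.2],"dr":[0,0,0]},{"grip":0.95,"travel":[10,16,0.2],"dr":[0,0,0]},{"grip":0.95,"travel":[10,16,0.2],"dr":[0,0,0]}]' 
python3 g.py
```

```text
time_s: 8.92
tool_pos: [0.4487, 0.3388, 0.0097]
tool_rot: [0.705, -0.008, 0.709, 0.005]
wrist_force: [-0.9, -0.8, -1.1]
grip_width: 0.0197
8.92 tcp [0.4487 0.3388 0.0097] jaw 91.0 F [-0.9 -0.8 -1.1] w 0.0197 tilt [-0.0053 -0.0042]
```

```bash
python3 -m jog '[{"grip":0.6,"travel":[0,0,0],"dr":[0,0,0]},{"grip":0.6,"travel":[0,0,0],"dr":[0,0,0]},{"grip":0.6,"travel":[0,0,0],"dr":[0,0,0]},{"grip":0.6,"travel":[-3,0,0],"dr":[0,0,0]},{"grip":0.6,"travel":[-7,0,0],"dr":[0,0,0]},{"grip":0.4,"travel":[-11,0,0],"dr":[0,0,0]},{"grip":0.3,"travel":[-11,0,0],"dr":[0,0,0]},{"grip":0.3,"travel":[-11,0,0],"dr":[0,0,0]}]' 
python3 g.py .448,-.0115,.11,80.4
```

```text
time_s: 9.58
tool_pos: [0.4524, 0.3402, 0.1309]
tool_rot: [0.709, -0.004, 0.705, 0.007]
wrist_force: [-0.1, -0.8, -0.4]
grip_width: 0.0524
9.58 tcp [0.4524 0.3402 0.1309] jaw 90.9 F [-0.1 -0.8 -0.4] w 0.0524 tilt [0.0058 0.0051]
.448,-.0115,.11,80.4 [  1.91 -35.17  -1.  ] [ 0.183  0.005 -0.006]
```

```bash
python3 -m jog '[{"grip":0.3,"travel":[1.9,-35.2,-1],"dr":[0.183,0,0]},{"grip":0.3,"travel":[1.9,-35.2,-1],"dr":[0.183,0,0]},{"grip":0.3,"travel":[1.9,-35.2,-1],"dr":[0.183,0,0]},{"grip":0.3,"travel":[1.9,-35.2,-1],"dr":[0.183,0,0]},{"grip":0.3,"travel":[1.9,-35.2,-1],"dr":[0.183,0,0]},{"grip":0.3,"travel":[1.9,-35.2,-1],"dr":[0.183,0,0]},{"grip":0.3,"travel":[1.9,-35.2,-1],"dr":[0.183,0,0]},{"grip":0.3,"travel":[1.9,-35.2,-1],"dr":[0.183,0,0]}]'
python3 g.py .448,-.0115,.006,80.4
```

```text
time_s: 10.25
tool_pos: [0.446, 0.0047, 0.1085]
tool_rot: [0.705, 0.059, 0.705, -0.059]
wrist_force: [0.3, -0.7, 0.1]
grip_width: 0.0655
10.25 tcp [0.446  0.0047 0.1085] jaw 80.5 F [ 0.3 -0.7  0.1] w 0.0655 tilt [0.0002 0.    ]
.448,-.0115,.006,80.4 [10.25 -1.56  0.47] [ 0.001  0.    -0.   ]
```

```bash
python3 -m jog '[{"grip":0.3,"travel":[1,-1.6,0.4],"dr":[0,0,0]},{"grip":0.3,"travel":[5,-1.6,0.4],"dr":[0,0,0]},{"grip":0.3,"travel":[9,-1.6,0.4],"dr":[0,0,0]},{"grip":0.3,"travel":[10.2,-1.6,0.4],"dr":[0,0,0]},{"grip":0.3,"travel":[10.2,-1.6,0.4],"dr":[0,0,0]},{"grip":0.95,"travel":[10.2,-1.6,0.4],"dr":[0,0,0]},{"grip":0.95,"travel":[10.2,-1.6,0.4],"dr":[0,0,0]},{"grip":0.95,"travel":[10.2,-1.6,0.4],"dr":[0,0,0]}]'
python3 g.py
```

```text
time_s: 10.92
tool_pos: [0.4477, -0.0101, 0.0064]
tool_rot: [0.704, 0.059, 0.705, -0.059]
wrist_force: [-1.3, -0.6, 0.4]
grip_width: 0.0494
10.92 tcp [ 0.4477 -0.0101  0.0064] jaw 80.4 F [-1.3 -0.6  0.4] w 0.0494 tilt [-0.0005  0.0002]
```

```bash
python3 -m jog '[{"grip":0.95,"travel":[0,0,0],"dr":[0,0,0]},{"grip":0.95,"travel":[0,0,0],"dr":[0,0,0]},{"grip":0.95,"travel":[0,0,0],"dr":[0,0,0]},{"grip":0.95,"travel":[0,0,0],"dr":[0,0,0]},{"grip":0.95,"travel":[0,0,0],"dr":[0,0,0]},{"grip":0.95,"travel":[-4,0,0],"dr":[0,0,0]},{"grip":0.95,"travel":[-8,0,0],"dr":[0,0,0]},{"grip":0.95,"travel":[-11,0,0],"dr":[0,0,0]}]' 20
python3 g.py .45,.412,.12,90.9
```

```text
time_s: 11.58
tool_pos: [0.4474, -0.0095, 0.118]
tool_rot: [0.704, 0.058, 0.705, -0.059]
wrist_force: [0.7, -0.9, -0.2]
grip_width: 0.02
11.58 tcp [ 0.4474 -0.0095  0.118 ] jaw 80.5 F [ 0.7 -0.9 -0.2] w 0.02 tilt [-0.0017 -0.0001]
.45,.412,.12,90.9 [-0.2  41.62 -6.7 ] [-0.181 -0.002  0.   ]
```

```bash
python3 -m jog '[{"grip":0.95,"travel":[0,41.6,-6.7],"dr":[-0.18,0,0]},{"grip":0.95,"travel":[0,41.6,-6.7],"dr":[-0.18,0,0]},{"grip":0.95,"travel":[0,41.6,-6.7],"dr":[-0.18,0,0]},{"grip":0.95,"travel":[0,41.6,-6.7],"dr":[-0.18,0,0]},{"grip":0.95,"travel":[0,41.6,-6.7],"dr":[-0.18,0,0]},{"grip":0.95,"travel":[0,41.6,-6.7],"dr":[-0.18,0,0]},{"grip":0.95,"travel":[0,41.6,-6.7],"dr":[-0.18,0,0]},{"grip":0.95,"travel":[0,41.6,-6.7],"dr":[-0.18,0,0]}]'
python3 g.py .45,.412,.016,90.9
```

```text
time_s: 12.25
tool_pos: [0.4498, 0.3255, 0.1164]
tool_rot: [0.707, -0.005, 0.707, 0.005]
wrist_force: [1.0, 0.5, 1.3]
grip_width: 0.0196
12.25 tcp [0.4498 0.3255 0.1164] jaw 90.8 F [1.  0.5 1.3] w 0.0196 tilt [-0.0002 -0.0002]
.45,.412,.016,90.9 [10.04  8.65  0.14] [-0.002 -0.     0.   ]
```

```bash
python3 -m jog '[{"grip":0.95,"travel":[0,8.6,0.1],"dr":[0,0,0]},{"grip":0.95,"travel":[0,8.6,0.1],"dr":[0,0,0]},{"grip":0.95,"travel":[0,8.6,0.1],"dr":[0,0,0]},{"grip":0.95,"travel":[3,8.6,0.1],"dr":[0,0,0]},{"grip":0.95,"travel":[6,8.6,0.1],"dr":[0,0,0]},{"grip":0.95,"travel":[9.4,8.6,0.1],"dr":[0,0,0]},{"grip":0.95,"travel":[10,8.6,0.1],"dr":[0,0,0]},{"grip":0.95,"travel":[10,8.6,0.1],"dr":[0,0,0]}]'
python3 g.py
```

```text
time_s: 12.92
tool_pos: [0.449, 0.4083, 0.0145]
tool_rot: [0.706, -0.006, 0.708, 0.004]
wrist_force: [-0.3, -0.5, -1.1]
grip_width: 0.0197
12.92 tcp [0.449  0.4083 0.0145] jaw 90.8 F [-0.3 -0.5 -1.1] w 0.0197 tilt [-0.0031 -0.0034]
```

```bash
python3 -m jog '[{"grip":0.6,"travel":[0,0,0],"dr":[0,0,0]},{"grip":0.6,"travel":[0,0,0],"dr":[0,0,0]},{"grip":0.6,"travel":[0,0,0],"dr":[0,0,0]},{"grip":0.6,"travel":[-3,0,0],"dr":[0,0,0]},{"grip":0.6,"travel":[-7,0,0],"dr":[0,0,0]},{"grip":0.2,"travel":[-11,0,0],"dr":[0,0,0]},{"grip":0.1,"travel":[-15,0,0],"dr":[0,0,0]},{"grip":0.1,"travel":[-19,0,0],"dr":[0,0,0]}]' 
python3 g.py
python3 - <<'E'
from bench import env
from h import *
cv2.imwrite("pics/t1.png",env.read_camera("top")["image"])
E
```

```text
time_s: 13.58
tool_pos: [0.4502, 0.4092, 0.21]
tool_rot: [0.708, -0.004, 0.707, 0.005]
wrist_force: [0.6, 0.4, -0.2]
grip_width: 0.0525
13.58 tcp [0.4502 0.4092 0.21  ] jaw 90.8 F [ 0.6  0.4 -0.2] w 0.0525 tilt [0.0013 0.0013]
```

View pics/t1.png

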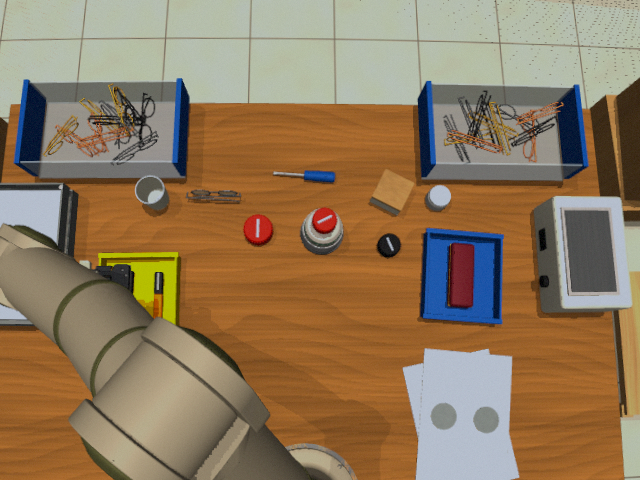

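The case is in the blue bin and the orange pen in the yellow one; the green pen is under the gripper and still to be checked. Next, the cap.

```bash
python3 g.py .613,-.044,.20,50; python3 -m jog '[{"grip":0.1,"travel":[0,-4,0],"dr":[0,0,0]},{"grip":0.1,"travel":[0.5,-45.1,17],"dr":[0.71,0,0]},{"grip":0.1,"travel":[0.5,-45.1,17],"dr":[0.71,0,0]},{"grip":0.1,"travel":[0.5,-45.1,17],"dr":[0.71,0,0]},{"grip":0.1,"travel":[0.5,-45.1,17],"dr":[0.71,0,0]},{"grip":0.1,"travel":[0.5,-45.1,17],"dr":[0.71,0,0]},{"grip":0.1,"travel":[0.5,-45.1,17],"dr":[0.71,0,0]},{"grip":0.1,"travel":[0.5,-45.1,17],"dr":[0.71,0,0]}]' 40
python3 g.py .613,-.044,.20,50; python3 -c "
from bench import env;print(env.state()['joint_pos'])"
```

```text
13.63 tcp [0.4522 0.4121 0.2177] jaw 90.7 F [1.  1.7 4.6] w 0.0566 tilt [0.0085 0.0081]
.613,-.044,.20,50 [  1.53 -45.83  15.47] [ 0.711  0.005 -0.011]
time_s: 14.3
tool_pos: [0.5665, 0.0996, 0.2046]
tool_rot: [0.665, 0.244, 0.663, -0.243]
wrist_force: [0.9, 0.4, 0.6]
grip_width: 0.0838
14.3 tcp [0.5665 0.0996 0.2046] jaw 49.8 F [0.9 0.4 0.6] w 0.0838 tilt [0.0025 0.0004]
.613,-.044,.20,50 [ 0.47 -7.96 12.82] [-0.004  0.002 -0.002]
[-0.08665123  0.44699862 -0.26093947  1.95282571  0.1633212   0.75920784
  0.42696616]
```

```bash
python3 -m jog '[{"grip":0,"travel":[0.4,-8,12.8],"dr":[0,0,0]},{"grip":0,"travel":[0.4,-8,12.8],"dr":[0,0,0]},{"grip":0,"travel":[0.4,-8,12.8],"dr":[0,0,0]},{"grip":0,"travel":[0.4,-8,12.8],"dr":[0,0,0]},{"grip":0,"travel":[0.4,-8,12.8],"dr":[0,0,0]},{"grip":0,"travel":[0.4,-8,12.8],"dr":[0,0,0]},{"grip":0,"travel":[0.4,-8,12.8],"dr":[0,0,0]},{"grip":0,"travel":[0.4,-8,12.8],"dr":[0,0,0]}]' 40
python3 g.py .613,-.044,.12,50
python3 - <<'E'
from bench import env
from h import *
t=env.read_camera("top");s=env.read_camera("scene")
a=cv2.resize(s["image"][150:300,220:370],(500,500));b=t["image"][230:350,80:200];b=cv2.resize(b,(300,300))
o=np.zeros((500,800,3),np.uint8);o[:,:500]=a;o[:300,500:]=b;cv2.imwrite("pics/t2.png",o)
E
```

```text
time_s: 14.97
tool_pos: [0.6125, -0.0403, 0.1998]
tool_rot: [0.665, 0.241, 0.665, -0.24]
wrist_force: [0.2, 0.7, 0.3]
grip_width: 0.0928
14.97 tcp [ 0.6125 -0.0403  0.1998] jaw 50.2 F [0.2 0.7 0.3] w 0.0928 tilt [0.0008 0.0007]
.613,-.044,.12,50 [ 7.98 -0.26  0.27] [ 0.003  0.    -0.001]
```

View pics/t2.png

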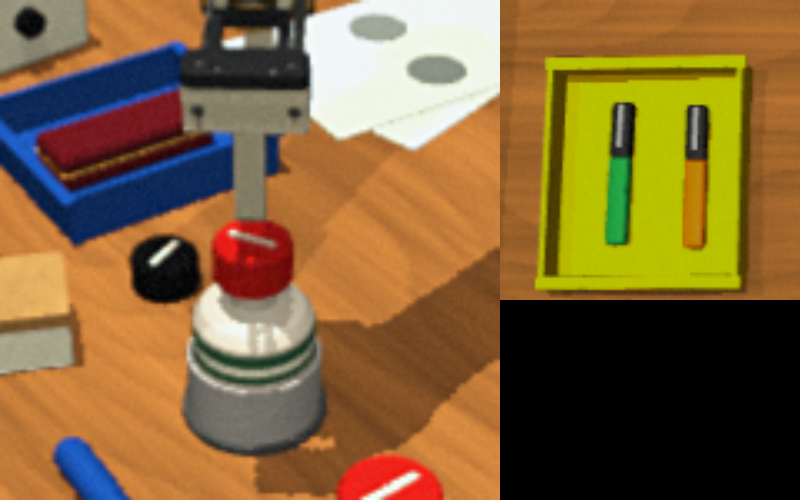

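Both pens lie in the yellow bin and the gripper is centred over the bottle's red cap (250,250 in the crop). I'll descend and grip.

```bash
python3 -m jog '[{"grip":0,"travel":[2,-0.1,0.1],"dr":[0,0,0]},{"grip":0,"travel":[4,-0.1,0.2],"dr":[0,0,0]},{"grip":0,"travel":[6,-0.1,0.2],"dr":[0,0,0]},{"grip":0,"travel":[7.4,-0.1,0.2],"dr":[0,0,0]},{"grip":0,"travel":[8,-0.1,0.2],"dr":[0,0,0]},{"grip":0,"travel":[8,-0.1,0.2],"dr":[0,0,0]},{"grip":0,"travel":[8,-0.1,0.2],"dr":[0,0,0]},{"grip":0,"travel":[8,-0.1,0.2],"dr":[0,0,0]}]' 40
python3 g.py .613,-.044,.12,50
python3 -m jog '[{"grip":0.7,"travel":[0,0,0],"dr":[0,0,0]},{"grip":0.7,"travel":[0,0,0],"dr":[0,0,0]},{"grip":0.7,"travel":[0,0,0],"dr":[0,0,0]},{"grip":0.7,"travel":[0,0,0],"dr":[0,0,0]},{"grip":0.7,"travel":[0,0,0],"dr":[0,0,0]},{"grip":0.7,"travel":[0,0,0],"dr":[0,0,0]},{"grip":0.7,"travel":[0,0,0],"dr":[0,0,0]},{"grip":0.7,"travel":[0,0,0],"dr":[0,0,0]}]' 40
python3 g.py .613,-.044,.12,50
```

```text
time_s: 15.73
tool_pos: [0.6142, -0.0437, 0.1201]
tool_rot: [0.665, 0.241, 0.664, -0.241]
wrist_force: [-0.3, -0.2, -0.5]
grip_width: 0.0929
15.73 tcp [ 0.6142 -0.0437  0.1201] jaw 50.1 F [-0.3 -0.2 -0.5] w 0.0929 tilt [0.0015 0.    ]
.613,-.044,.12,50 [ 0.01 -0.1  -0.07] [ 0.002  0.001 -0.001]
time_s: 16.4
tool_pos: [0.6138, -0.0439, 0.1192]
tool_rot: [0.665, 0.241, 0.665, -0.241]
wrist_force: [0.2, 1.5, 1.3]
grip_width: 0.0534
16.4 tcp [ 0.6138 -0.0439  0.1192] jaw 50.1 F [0.2 1.5 1.3] w 0.0534 tilt [0.0005 0.0002]
.613,-.044,.12,50 [-0.08 -0.06 -0.05] [ 0.002  0.    -0.   ]
```

```bash
python3 -m jog '[{"grip":0.7,"travel":[0.2,0,0],"dr":[0,0,0]},{"grip":0.7,"travel":[0.4,0,0],"dr":[0,0,0]},{"grip":0.7,"travel":[0.6,0,0],"dr":[0,0,0]},{"grip":0.7,"travel":[0.8,0,0],"dr":[0,0,0]},{"grip":0.7,"travel":[0.8,0,0],"dr":[0,0,0]},{"grip":0.7,"travel":[0.8,0,0],"dr":[0,0,0]},{"grip":0.7,"travel":[0.8,0,0],"dr":[0,0,0]},{"grip":0.7,"travel":[0.8,0,0],"dr":[0,0,0]}]' 45
python3 g.py
```

```text
time_s: 17.07
tool_pos: [0.6139, -0.0439, 0.1115]
tool_rot: [0.665, 0.241, 0.664, -0.241]
wrist_force: [-0.7, 0.8, 8.0]
grip_width: 0.0535
17.07 tcp [ 0.6139 -0.0439  0.1115] jaw 50.1 F [-0.7  0.8  8. ] w 0.0535 tilt [0.0008 0.0001]
```

```bash
python3 -m jog '[{"grip":0.7,"travel":[0,0,0],"dr":[-0.08,0,0]},{"grip":0.7,"travel":[0,0,0],"dr":[-0.16,0,0]},{"grip":0.7,"travel":[0,0,0],"dr":[-0.24,0,0]},{"grip":0.7,"travel":[0,0,0],"dr":[-0.32,0,0]},{"grip":0.7,"travel":[0,0,0],"dr":[-0.4,0,0]},{"grip":0.7,"travel":[0,0,0],"dr":[-0.48,0,0]},{"grip":0.7,"travel":[0,0,0],"dr":[-0.56,0,0]},{"grip":0.7,"travel":[0,0,0],"dr":[-0.64,0,0]}]' 45
python3 g.py
```

```text
time_s: 17.73
tool_pos: [0.6146, -0.0439, 0.1117]
tool_rot: [0.708, 0.019, 0.706, -0.019]
wrist_force: [1.0, 1.7, 7.3]
grip_width: 0.0535
17.73 tcp [ 0.6146 -0.0439  0.1117] jaw 87.0 F [1.  1.7 7.3] w 0.0535 tilt [0.0022 0.0002]
```

```bash
python3 -m jog '[{"grip":0.7,"travel":[0,0,0],"dr":[-0.09,0,0]},{"grip":0.7,"travel":[0,0,0],"dr":[-0.18,0,0]},{"grip":0.7,"travel":[0,0,0],"dr":[-0.28,0,0]},{"grip":0.7,"travel":[0,0,0],"dr":[-0.38,0,0]},{"grip":0.7,"travel":[0,0,0],"dr":[-0.48,0,0]},{"grip":0.7,"travel":[0,0,0],"dr":[-0.58,0,0]},{"grip":0.7,"travel":[0,0,0],"dr":[-0.68,0,0]},{"grip":0.7,"travel":[0,0,0],"dr":[-0.68,0,0]}]' 45
python3 g.py
python3 - <<'E'
from bench import env
from h import *
s=env.read_camera("scene")
cv2.imwrite("pics/s3.png",cv2.resize(s["image"][170:290,240:360],(600,600)))
E
```

```text
time_s: 18.4
tool_pos: [0.6147, -0.0432, 0.1117]
tool_rot: [0.673, -0.219, 0.671, 0.219]
wrist_force: [0.1, 2.1, 8.5]
grip_width: 0.0539
18.4 tcp [ 0.6147 -0.0432  0.1117] jaw 126.1 F [0.1 2.1 8.5] w 0.0539 tilt [0.0024 0.0014]
```

View pics/s3.png

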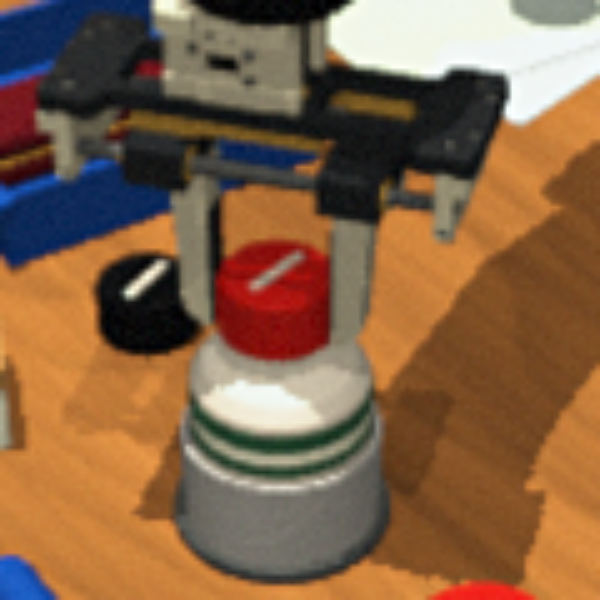

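The white bar has turned with the fingers, from sloping down-right to up-right at (275,270), while staying pressed at about 8.5 N. I'll lift straight up.

```bash
python3 -m jog '[{"grip":0.7,"travel":[-0.5,0,0],"dr":[0,0,0]},{"grip":0.7,"travel":[-1.2,0,0],"dr":[0,0,0]},{"grip":0.7,"travel":[-2.2,0,0],"dr":[0,0,0]},{"grip":0.7,"travel":[-3.4,0,0],"dr":[0,0,0]},{"grip":0.7,"travel":[-5,0,0],"dr":[0,0,0]},{"grip":0.7,"travel":[-6.5,0,0],"dr":[0,0,0]},{"grip":0.7,"travel":[-7.5,0,0],"dr":[0,0,0]},{"grip":0.7,"travel":[-7.5,0,0],"dr":[0,0,0]}]' 45
python3 g.py
python3 -m jog '[{"grip":0.7,"travel":[0,0,0],"dr":[0,0,0]},{"grip":0.7,"travel":[0,0,0],"dr":[0,0,0]},{"grip":0.7,"travel":[0,0,0],"dr":[0,0,0]},{"grip":0.7,"travel":[0,0,0],"dr":[0,0,0]},{"grip":0.7,"travel":[0,0,0],"dr":[0,0,0]},{"grip":0.7,"travel":[0,0,0],"dr":[0,0,0]},{"grip":0.7,"travel":[0,0,0],"dr":[0,0,0]},{"grip":0.7,"travel":[0,0,0],"dr":[0,0,0]}]' 45
python3 g.py
python3 - <<'E'
from bench import env
from h import *
s=env.read_camera("scene");t=env.read_camera("top")
o=np.zeros((480,800,3),np.uint8);o[:,:480]=cv2.resize(s["image"][150:300,220:370],(480,480));o[:240,480:]=cv2.resize(t["image"],(320,240))
cv2.imwrite("pics/s4.png",o)
E
```

```text
time_s: 19.12
tool_pos: [0.6144, -0.0445, 0.1886]
tool_rot: [0.674, -0.217, 0.672, 0.216]
wrist_force: [-0.1, 0.1, 0.1]
grip_width: 0.0538
19.12 tcp [ 0.6144 -0.0445  0.1886] jaw 125.7 F [-0.1  0.1  0.1] w 0.0538 tilt [ 0.0029 -0.0008]
time_s: 19.78
tool_pos: [0.6136, -0.044, 0.186]
tool_rot: [0.673, -0.217, 0.673, 0.217]
wrist_force: [-0.2, -0.1, 0.7]
grip_width: 0.0535
19.78 tcp [ 0.6136 -0.044   0.186 ] jaw 125.7 F [-0.2 -0.1  0.7] w 0.0535 tilt [-0.0002  0.    ]
```

View pics/s4.png

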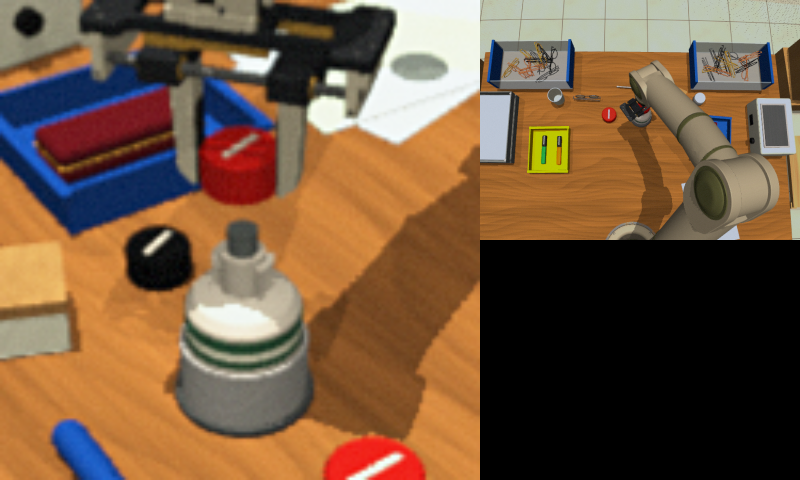

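The cap hangs level in the fingers (240,165), clear of the open bottle with its grey stopper up (242,237). The pens and case are still in their bins.

```bash
python3 -c "
from bench import env;print(env.hand_in())"
```

```text
the job is handed in; nothing more can be done
None
```

I finished the job and handed it in at about 20 s on the robot's clock, with no verdict reported back. Both pens are in the yellow bin and the wine-red case is in the blue bin. I pressed the bottle's red cap down about 8 mm (8 N), turned it about 75° anticlockwise and lifted it off.

- **Cap:** in the last picture the cap hangs level and clear above the open bottle, with the grey stopper standing up. The gripper holds it at 53.5 mm opening, on the bottle's axis to within a few millimetres. By the tool height, its underside is about 5 cm above the neck's rim.
- **Bins:** the last pictures show the pens and the case lying in their bins, let go.
- **Other things:** they showed no visible shift in the pictures, but I did not measure them. The screwdriver and the small carton were partly hidden by the arm in the last top view.
- **Disagreements:** the pens measured about 128 mm long against the 135 mm given, and the bins about 211 mm against 200 mm. Neither caused any trouble. No check failed.

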